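# Restock the tube-strip stacker from the peg display

## Task

Take every blue pack off the peg display, lifting its hang end over the peg's upturned tip instead of wrenching it, and lay the packs squarely on the pile in the black stacker, clear face up, lengthwise with the stacker: you do not know how high the pile is, so feel for its top and set each one down rather than dropping it. When all the blue packs are on, set the cover plate squarely on top of the pile, lengthwise with the packs; leave the red expired pack on its peg and everything else where it is.

Things in the scene. Friction and masses are not known exactly. Their poses are not given: they have to be found in the camera images.
- pack1: First blue carded pack (may be absent), 120 g. Card 138 x 54 x 3 mm carrying a clear rigid block 100 x 54 x 18 mm: 21 mm thick in all. Origin: centre of the block's footprint on the card's underside. x: to the hang end, bare card from x = 50 to 88 mm with an 18 mm square hole centred at x = 69 mm. y: across the 54 mm width. z: out of the clear face. Hung: card flat on the slope, x up the slope.
- pack2: Second blue carded pack (may be absent), 120 g. Card 138 x 54 x 3 mm carrying a clear rigid block 100 x 54 x 18 mm: 21 mm thick in all. Origin: centre of the block's footprint on the card's underside. x: to the hang end, bare card from x = 50 to 88 mm with an 18 mm square hole centred at x = 69 mm. y: across the 54 mm width. z: out of the clear face. Hung: card flat on the slope, x up the slope.
- pack3: Third blue carded pack (may be absent), 120 g. Card 138 x 54 x 3 mm carrying a clear rigid block 100 x 54 x 18 mm: 21 mm thick in all. Origin: centre of the block's footprint on the card's underside. x: to the hang end, bare card from x = 50 to 88 mm with an 18 mm square hole centred at x = 69 mm. y: across the 54 mm width. z: out of the clear face. Hung: card flat on the slope, x up the slope.
- pack4: Fourth blue carded pack (may be absent), 120 g. Card 138 x 54 x 3 mm carrying a clear rigid block 100 x 54 x 18 mm: 21 mm thick in all. Origin: centre of the block's footprint on the card's underside. x: to the hang end, bare card from x = 50 to 88 mm with an 18 mm square hole centred at x = 69 mm. y: across the 54 mm width. z: out of the clear face. Hung: card flat on the slope, x up the slope.
- expired: The red (expired) pack, the same in size and frame as the blue ones, hung on one of the display's pegs among them.
- display: White sloped peg display, fixed, 530 mm wide (y), 200 mm deep. Origin: centre of its underside; x away from its front edge, z up. Its face starts at x = -95, z = 30 mm and rises at 40 degrees from the horizontal towards +x, 215 mm long. Five steel pegs 160 mm up the slope at y = 208, 104, 0, -104, -208 mm, some of them empty.
- peg_root (a point): Where the middle peg leaves the face. Each peg, a 6 mm bar, stands square out of the face 26 mm, then its upturned tip bends 45 degrees up-slope: it ends 38 mm off the face and 12 mm up-slope of the shank (axis). A pack must be drawn out some 25 mm, then raised up-slope while sliding on out, its hole following the tip; pulled straight out it catches.
- stacker: Black stacker, fixed, 200 x 100 x 70 mm high. Origin: centre of its underside; x along its length, away from its orange mark, z up. From its well stands a fixed pile of blue packs, clear face up, hang ends to its +x, their 100 x 54 mm blocks centred over the origin; new packs go on top, lying the same way or turned end for end, each adding 21 mm.
- pile_axis (a point): The point of the pile's vertical axis level with the stacker's top, 70 mm above the bench. The pile's flat top stands 25 to 75 mm higher than this; it is not measured and must be felt for.
- cover: Aluminium cover plate 90 (x) x 54 (y) x 6 mm with an orange bar grip on top, 44 mm along x, 20 mm thick along y, reaching from 6 to 40 mm above the plate's underside; 250 g. Lies on the bench at the start. Origin: centre of the plate's underside.
- beaker: Empty glass beaker, 66 mm across, 90 mm high; bystander. Origin: centre of its underside.
- tube_tray: Green open tray 70 x 120 x 35 mm; bystander. Origin: centre of its underside.
- reagent: Amber bottle, 60 mm across, 140 mm high; bystander. Origin: centre of its underside.
Mind the look-alikes: they are no part of the job. Leave any green or yellow look-alike of the stacker alone. Leave any green look-alike of the pack2 alone.

How it is judged:
By the outcome, as a careful person would: the job done as asked, in the order asked, and still so for the second after the job is handed in, with the robot touching nothing.
Of pack1, pack2, pack3, pack4 only 3 to 4 are there at a start; the rules pass over those that are not, and their reading is None.
At some moment in a run one of cover may be knocked a few centimetres aside while the robot is not near it.
It also fails if it takes over 210 s, if anything falls off the work surface, if the arm or the gripper's body presses on something with over 40 N, if the wrist force passes 120 N, or if a joint passes its speed limit or range.

## Robot

A 7-joint arm with a two-finger parallel gripper is mounted at the origin on the work surface. World frame = base frame: x ahead of the robot, y to its left, z up, the work surface at z = 0. Lengths are in m, angles in rad, forces in N, time in s.
With the tool pointing down it reaches from about 0.425 to 0.875 m from the base axis. Payload 8.4 kg.
Tool frame: the origin (TCP) lies midway between the tips of the shut fingers; the grasp point (between the pads) lies env.grasp_offset behind it (env.grasp_offset is the distance from the TCP to the grasp point, in m); z points along the fingers, y is the line along which they close (so a half turn about z gives the same grasp; the last joint's range is limited). The gripper opens to 87 mm and grips with 3 to 60 N. Pads are 19 mm wide; open, the fingers measure 117 mm over their backs; the gripper's body (75 mm by 190 mm) begins 51 mm behind the grasp point.
Start: joints at [-1.36, 0.333, 0.04, 1.465, -0.013, 1.343, -0.059], TCP at [0.198, 0.619, 0.223] pointing down, gripper open.
Joint ranges: [-2.58, 2.58], [-0.38, 2.09], [-1.3, 1.39], [0.25, 2.4], [-1.5, 4.64], [0.08, 2.09], [-2.65, 2.65]. Speed limits (rad/s): [2.22, 2.22, 2.79, 2.79, 3.14, 3.14, 3.14].

## Interface

Orientations are given as a rotation vector (axis times angle).
In Python, from rig import telemetry, vision, order, env gives the robot as it stands.
- The arm moves only by the tool arm_command, never from a script. Its argument "rows" is text: rows parted by semicolons, each of 7 numbers parted by spaces: the opening, from 0 (shut) to 1 (fully open), then the shift along the tool's x, y, z in mm, then the turn, a rotation vector about the tool's x, y, z in rad. A call has 1 to 10 rows; each row shifts and turns the commanded pose from where the row before left it, along the tool's axes as they then stand; what a row does not reach is not made up. A row lasts 1/12 s, in which the tool goes at most 41.7 mm and 7.16 degrees, less where a joint would pass 70% of its speed; a pose out of reach is approached as far as the arm can. A call is refused whole if a number of a shift passes 41.7 or a number of a turn 0.125, either way. A call with a gripper value outside its range is refused whole. The fingers move at their own pace and stop on an object; the grip force is fixed at half the most. Time passes only in rows, so rows that do not move let the fingers close. It gives the time, the measured TCP pose, the force, the opening and the grip force at its end, in the units of the state.
- telemetry.state(): the state, without advancing time (a new reading comes with each control period).
- vision.camera(name): name is "scene" or "top"; returns a dict with "img" (400x640x3 uint8, red, green, blue), "intrinsics" (3x3 intrinsics, pixels), "T" (4x4, takes a point from camera to world coordinates). Camera axes: x right, y down, z forward; pixel columns grow to the right and rows downward; lengths in m; the calibration is good to about 2 mm. A picture is of the moment at which its call begins. There is no depth.
- order.job_done(): hands the job in; it is judged then, once.
The state is a dict: "t": time; "q": joint angles; "qd": joint speeds; "effort": joint torques, N m; "position": TCP position; "eef_rot": TCP orientation; "contact_force": force on the tool from outside, world axes, zero at the start; "ft_torque": the same for the moment, N m; "opening": opening from 0.0 (shut) to 1.0 (fully open); "grip_force": force on a finger pad.
Only numpy, scipy, OpenCV 4.12 (cv2) and the standard library are available. Lean on these libraries where they do the work, as an engineer would, in place of code of your own. Each camera call takes 0.05 s, during which the arm holds its last target. There are 200 camera calls.

## Working session

There is one attempt and no reset: what is moved stays moved. The work goes in short steps, Python scripts to look and compute and a tool call to move; the robot and the scene stay as the last step left them, time stands still between calls to the robot, and variables do not carry over. Pictures are saved under pics/ and viewed, at most 14 in all, crops included, and the job is handed in when it is done.

Besides the shell and the picture viewer there is one more tool, called after "Call:" by a JSON object that holds its "name" and its "arguments", one argument or row to a line. arm_command: Moves the arm, as the interface text tells. Its arguments: {"type":"object","properties":{"rows":{"type":"string"}},"required":["rows"]}

```bash
ls; mkdir -p pics
python3 - <<'E'
from rig import telemetry, vision, order, env
import cv2,numpy as np
print(telemetry.state()); print(env.grasp_offset)
for n in("scene","top"):
    c=vision.camera(n); cv2.imwrite(f"pics/{n}0.png",c["img"][:,:,::-1]); print(n,c["intrinsics"].tolist(),np.round(c["T"],4).tolist())
E
```

```text
pics
{'t': 0.0, 'q': array([-1.36019269,  0.33389608,  0.03985403,  1.46630868, -0.01340796,
        1.34331218, -0.05848623]), 'qd': array([-1.43107342e-03,  6.69734079e-05, -1.06747280e-03, -8.82252741e-05,
        5.19008219e-04,  5.80449347e-05, -2.59451781e-04]), 'effort': array([-5.27401844e-04, -6.56359220e+01,  1.33491721e+00, -4.03802526e+01,
       -5.98512450e-02,  4.48177918e-02,  1.31391407e-04]), 'position': array([0.19803149, 0.61858086, 0.22165029]), 'eef_rot': array([-4.84649856e-01, -3.10382236e+00,  2.59304177e-03]), 'contact_force': array([ 0.78159518,  0.22827485, -0.0345086 ]), 'ft_torque': array([-0.03714014,  0.0318289 , -0.00777817]), 'grip_force': 0.0, 'opening': 1.0005277006792128}
0.0187
scene [[374.85592592874815, 0.0, 322.73437050760856], [0.0, 374.85592592874815, 192.3065853949975], [0.0, 0.0, 1.0]] [[-0.7323, 0.4987, -0.4638, 0.944], [0.681, 0.5311, -0.5041, 0.568], [-0.0051, -0.685, -0.7285, 0.8256], [0.0, 0.0, 0.0, 1.0]]
top [[517.5532133495813, 0.0, 317.33408317256726], [0.0, 517.5532133495813, 198.28564284718212], [0.0, 0.0, 1.0]] [[-0.0122, -0.9903, 0.1382, 0.2605], [-0.9997, 0.0148, 0.0176, 0.064], [-0.0194, -0.138, -0.9902, 1.6716], [0.0, 0.0, 0.0, 1.0]]
```

View pics/scene0.png

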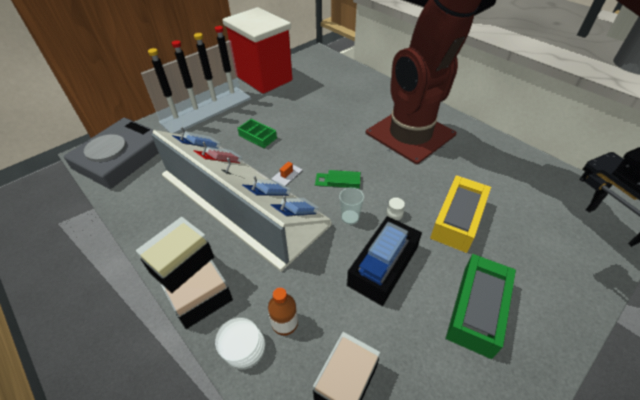

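View pics/top0.png

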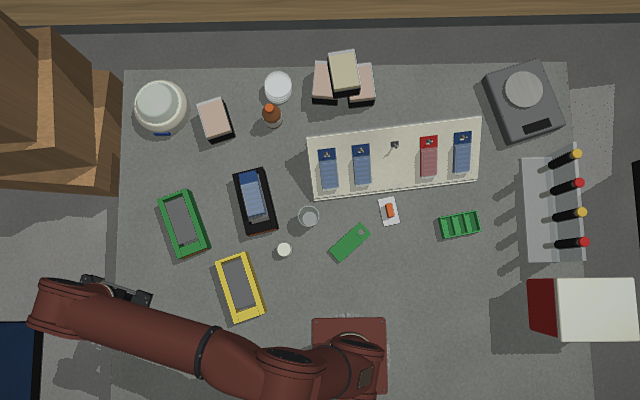

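View crops.

Run:
```python
import cv2
a=cv2.imread("pics/top0.png")[110:260,228:492]; cv2.imwrite("pics/c1.png",cv2.resize(a,None,fx=3,fy=3,interpolation=cv2.INTER_CUBIC))
b=cv2.imread("pics/scene0.png")[110:310,145:425]; cv2.imwrite("pics/c2.png",cv2.resize(b,None,fx=2.8,fy=2.8,interpolation=cv2.INTER_CUBIC))
```

```text
(no output)
```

View pics/c1.png

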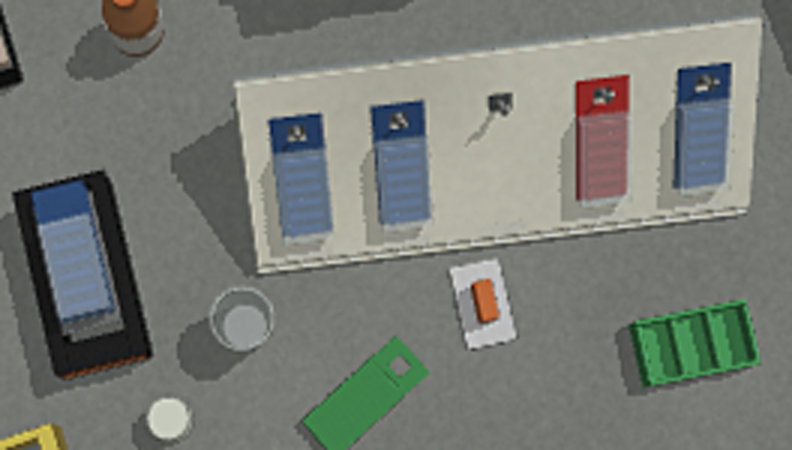

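View pics/c2.png

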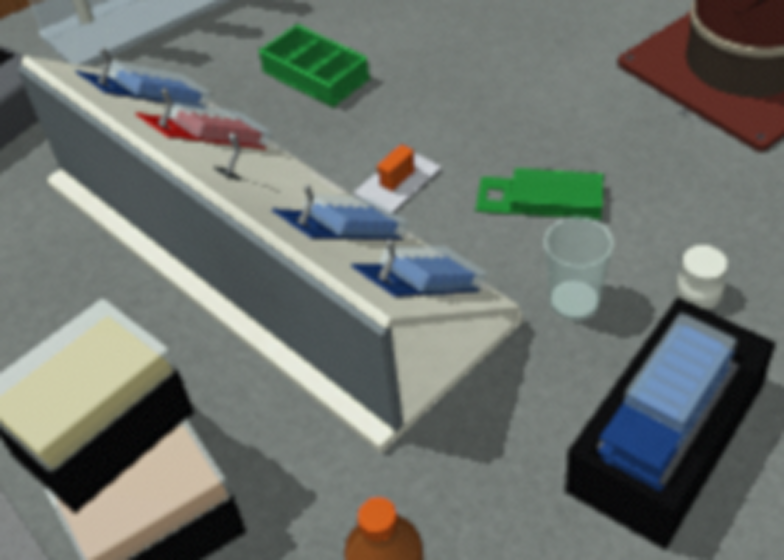

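Look-alikes, by top-camera pixel: the blue packs are at (327,155), (361,150) and (462,138), and one peg is empty. The red pack at (428,143) and the green bench pack (349,242) stay. The black stacker is at (255,202), its look-alikes are green (183,224) and yellow (240,288), and the cover is at (389,211). The crops confirm 3 blue packs, and the stacker's orange mark faces the robot.

```bash
cat > h.py <<'E'
import numpy as np
from scipy.spatial.transform import Rotation as R
from scipy.optimize import least_squares
K={"scene":(374.856,322.734,192.307),"top":(517.553,317.334,198.286)}
T={"scene":np.array([[-0.7323,0.4987,-0.4638,0.944],[0.681,0.5311,-0.5041,0.568],[-0.0051,-0.685,-0.7285,0.8256]]),
"top":np.array([[-0.0122,-0.9903,0.1382,0.2605],[-0.9997,0.0148,0.0176,0.064],[-0.0194,-0.138,-0.9902,1.6716]])}
def proj(n,p):
    c=(np.asarray(p)-T[n][:,3])@T[n][:,:3]; f,u,v=K[n]; return np.array([u+f*c[0]/c[2],v+f*c[1]/c[2]])
def back(n,px,z):
    f,u,v=K[n]; d=T[n][:,:3]@np.array([(px[0]-u)/f,(px[1]-v)/f,1]); o=T[n][:,3]; return o+d*(z-o[2])/d[2]
def place(p,l):  # planar pose x,y,yaw
    return np.r_[R.from_euler('z',p[2]).as_matrix()[:2,:2]@np.asarray(l[:2])+p[:2],l[2]]
def fit(obs,x0):
    r=least_squares(lambda p:np.concatenate([(proj(n,place(p,l))-px) for n,l,px in obs]),x0,loss='soft_l1',x_scale=[.01,.01,.05])
    print(np.round(r.x,4)); print(np.round(np.array([proj(n,place(r.x,l))-px for n,l,px in obs]),1).tolist()); return r.x
S,C=np.sin(np.radians(40)),np.cos(np.radians(40))
def face(u,y,h): return np.array([-.095+u*C-h*S,y,.03+u*S+h*C])
def tool(yaw,tilt=0): # tilt 40deg -> facing slope
    c,s=np.cos(tilt),np.sin(tilt); return R.from_euler('z',yaw)*R.from_matrix(np.array([[-c,0,s],[0,1,0],[-s,0,-c]]))
def go(pos,rot,st=None):
    from rig import telemetry
    st=st or telemetry.state(); Rc=R.from_rotvec(st["eef_rot"]); d=np.asarray(pos)-st["position"]
    rv=(Rc.inv()*rot).as_rotvec(); print("rot(tool)",np.round(rv,4),"shift after rot, mm",np.round(rot.inv().apply(d)*1e3,1),"now",np.round(st["position"],4))
E
python3 - <<'E'
from h import *
t=lambda x,y:(x/3+228,y/3+110); s=lambda x,y:(x/2.8+145,y/2.8+110)
W=.265
o=[("top",face(.215,W,0),t(237,83)),("top",face(.215,-W,0),t(760,20)),("top",face(0,W,0),t(256,265)),("top",face(0,-W,0),t(748,207)),
("scene",face(.215,W,0),s(388,322)),("scene",face(.215,-W,0),s(25,60)),("scene",face(0,W,0),s(518,310)),
("scene",face(.16,0,0),s(235,173)),("scene",face(.172,0,.038),s(238,136))]
D=fit(o,[.6,0,-.1])
for i,y in enumerate((.208,.104,0,-.104,-.208)): print(y,[np.round((proj("top",place(D,face(u,y,h)))-[228,110])*3) for u,h in((.16,0),(.172,.038),(.135,.021),(.035,.021))])
L,B=.1,.05
o=[("top",(L,B,.07),t(14,192)),("top",(L,-B,.07),t(105,171)),("top",(-L,-B,.07),t(151,357)),("top",(-L,B,.07),t(62,377)),
("scene",(L,B,.07),s(668,543)),("scene",(L,-B,.07),s(567,462)),("scene",(-L,-B,.07),s(681,300)),("scene",(-L,B,.07),s(774,345))]
k=fit(o,[.5,.2,0.1])
for z in(.095,.12,.145): print(z,[np.round((proj("top",place(k,(x,y,z)))-[228,110])*3) for x,y in((.05,.027),(.05,-.027),(-.05,-.027),(-.05,.027))])
for z in(.095,.12,.145): print(z,[np.round((proj("scene",place(k,(x,y,z)))-[145,110])*2.8) for x,y in((.05,.027),(.05,-.027),(-.05,-.027),(-.05,.027))])
o=[("top",(.045,.027,.006),t(450,268)),("top",(.045,-.027,.006),t(497,260)),("top",(-.045,-.027,.006),t(516,340)),("top",(-.045,.027,.006),t(470,349))]
fit(o,[.45,-.05,0])
from rig import telemetry
go(place(D,face(.085,.208,.1)),tool(D[2],np.radians(40)))
E
```

```text
[ 0.6122 -0.1456  0.1013]
[[-2.0, -0.4], [0.3, 0.1], [-0.8, -0.3], [-0.3, -0.0], [0.4, -0.9], [0.1, -2.6], [1.1, -0.9], [-2.4, 0.1], [-1.5, 0.1]]
0.208 [array([293., 124.]), array([295., 131.]), array([297., 156.]), array([305., 240.])]
0.104 [array([395., 113.]), array([399., 119.]), array([399., 144.]), array([404., 229.])]
0 [array([497., 101.]), array([504., 107.]), array([501., 132.]), array([503., 217.])]
-0.104 [array([599.,  89.]), array([608.,  95.]), array([604., 120.]), array([602., 206.])]
-0.208 [array([701.,  77.]), array([713.,  82.]), array([706., 108.]), array([701., 194.])]
[0.4818 0.2902 0.223 ]
[[-0.8, -0.9], [-0.3, -1.2], [-1.5, -1.8], [-3.2, -0.9], [1.6, -12.0], [-0.8, -5.1], [-1.2, -2.4], [1.1, -1.3]]
0.095 [array([ 39., 226.]), array([ 90., 214.]), array([111., 307.]), array([ 60., 320.])]
0.12 [array([ 35., 222.]), array([ 87., 210.]), array([108., 305.]), array([ 56., 317.])]
0.145 [array([ 31., 218.]), array([ 83., 205.]), array([105., 302.]), array([ 52., 315.])]
0.095 [array([680., 433.]), array([621., 402.]), array([678., 323.]), array([734., 350.])]
0.12 [array([684., 416.]), array([624., 384.]), array([681., 305.]), array([739., 332.])]
0.145 [array([688., 398.]), array([627., 366.]), array([685., 286.]), array([743., 314.])]
[ 0.447  -0.1377  0.1945]
[[-0.2, 0.2], [0.4, -0.5], [0.4, -0.1], [-0.7, 0.4]]
rot(tool) [-0.1448 -0.6883 -0.3938] shift after rot, mm [-145.4 -594.2  201. ] now [0.1981 0.6187 0.2218]
```

Run:
```python
from h import *
import cv2
a=cv2.imread("pics/top0.png"); hsv=cv2.cvtColor(a,cv2.COLOR_BGR2HSV)
D=[.6122,-.1456,.1013]
m=cv2.inRange(hsv,(100,60,60),(125,255,255)); m[:110]=0;m[260:]=0;m[:,:228]=0;m[:,492:]=0
n,l,st,c=cv2.connectedComponentsWithStats(m)
def onface(px,h):
    r=least_squares(lambda q:proj("top",place(D,face(q[0],q[1],h)))-px,[.1,0]).x; return np.round(r*1e3,1)
for i in range(1,n):
    if st[i,4]<60: continue
    k=cv2.findContours((l==i).astype(np.uint8),0,2)[0][0]; r=cv2.minAreaRect(k); bp=cv2.boxPoints(r)
    print(np.round(r[0],1),np.round(r[1],1),round(r[2],1),np.round(bp,1).tolist())
    if r[0][0]>290:
        o=np.array(sorted(bp.tolist(),key=lambda p:p[1])); print("  top edge on card",onface(o[:2].mean(0),.003),"bottom edge at h=21",onface(o[2:].mean(0),.021), "h=3",onface(o[2:].mean(0),.003))
k=(cv2.inRange(hsv,(0,0,0),(180,255,45)))[160:245,225:285]
n,l,st,c=cv2.connectedComponentsWithStats(k); i=1+np.argmax(st[1:,4]); r=cv2.minAreaRect(cv2.findContours((l==i).astype(np.uint8),0,2)[0][0]); bp=cv2.boxPoints(r)+[225,160]
print("stacker",st[i],r,bp.tolist()); print([np.round(back("top",p,.07),4).tolist() for p in bp])
t=lambda x,y:(x/3+228,y/3+110)
print([np.round(back("top",t(*p),.07),4).tolist() for p in((14,192),(105,171),(151,357),(62,377))])
```

```text
[462.5 137.6] [11.9 18.3] 83.7 [[452.70001220703125, 132.6999969482422], [471.0, 130.6999969482422], [472.29998779296875, 142.5], [454.1000061035156, 144.5]]
  top edge on card [ 175.  -206.7] bottom edge at h=21 [ 143.9 -206.8] h=3 [ 134.4 -212.7]
[361. 164.] [39.8 17.3] 87.4 [[351.5, 144.5], [368.70001220703125, 143.6999969482422], [370.5, 183.39999389648438], [353.29998779296875, 184.1999969482422]]
  top edge on card [172.9 102.4] bottom edge at h=21 [ 44.  106.2] h=3 [ 33.2 104.4]
[462.5 158. ] [26. 13.] 90.0 [[456.0, 145.0], [469.0, 145.0], [469.0, 171.0], [456.0, 171.0]]
  top edge on card [ 129.6 -210.9] bottom edge at h=21 [  48.2 -209.6] h=3 [  37.5 -215.5]
[328.1 168. ] [39.2 17.4] 82.9 [[317.1000061035156, 149.60000610351562], [334.29998779296875, 147.5], [339.20001220703125, 186.39999389648438], [321.8999938964844, 188.5]]
  top edge on card [171.4 207.1] bottom edge at h=21 [ 44.  204.8] h=3 [ 33.2 204.3]
[252.1 193.4] [44.9 18.4] 76.0 [[237.6999969482422, 173.8000030517578], [255.60000610351562, 169.39999389648438], [266.5, 212.89999389648438], [248.60000610351562, 217.39999389648438]]
stacker [  7   7  47  69 960] ((29.81475067138672, 40.837703704833984), (63.501155853271484, 32.69536209106445), 76.75948333740234) [[231.6295075416565, 173.6754093170166], [263.4557342529297, 166.1868839263916], [277.99999237060547, 228.0], [246.17376708984375, 235.488525390625]]
[[0.5665, 0.362, 0.07], [0.5889, 0.2614, 0.07], [0.3927, 0.2157, 0.07], [0.3708, 0.3147, 0.07]]
[[0.5654, 0.3587, 0.07], [0.5863, 0.2629, 0.07], [0.3896, 0.2147, 0.07], [0.3701, 0.3069, 0.07]]
```

Call:
{"name": "arm_command", "arguments": {
  "rows": "1 0 0 -25 0 0 0;1 0 0 -25 0 0 0;1 0 0 -25 0 0 0;1 0 0 -25 0 0 0;1 0 0 0 -0.0245 -0.115 -0.066;1 0 0 0 -0.0245 -0.115 -0.066;1 0 0 0 -0.0245 -0.115 -0.066;1 0 0 0 -0.0245 -0.115 -0.066;1 0 0 0 -0.0245 -0.115 -0.066;1 0 0 0 -0.0245 -0.115 -0.066"
}}

```text
t: 0.93
position: [0.1973, 0.6198, 0.3231]
eef_rot: [-0.094, 2.485, 0.049]
contact_force: [0.2, -0.7, -1.0]
opening: 0.997
grip_force: 0.0
```

Run:
```python
from h import *
D=[.6122,-.1456,.1013]
for h in (.18,.005):
  p=place(D,face(.086,.207,h)); print(p); go(p,tool(D[2],np.radians(40)))
```

```text
[0.44718722 0.04569344 0.22316773]
rot(tool) [-0.004  -0.043  -0.0245] shift after rot, mm [ -81.8 -596.4  199. ] now [0.1973 0.6198 0.3231]
[0.55909839 0.05706898 0.08910996]
rot(tool) [-0.004  -0.043  -0.0245] shift after rot, mm [ -81.8 -596.4  374. ] now [0.1973 0.6198 0.3231]
```

Call:
{"name": "arm_command", "arguments": {
  "rows": "1 0 0 0 -0.004 -0.043 -0.0245;1 -25 -20 20 0 0 0;1 -25 -20 20 0 0 0;1 -25 -35 20 0 0 0;1 -25 -35 20 0 0 0;1 -25 -35 20 0 0 0;1 -25 -35 20 0 0 0;1 0 -35 0 0 0 0;1 0 -35 0 0 0 0;1 0 -35 0 0 0 0"
}}

```text
t: 1.77
position: [0.4001, 0.3671, 0.3252]
eef_rot: [-0.117, 2.447, 0.041]
contact_force: [0.1, 1.1, 0.6]
opening: 1.0
grip_force: 0.0
```

Call:
{"name": "arm_command", "arguments": {
  "rows": "1 0 -35 0 0 0 0;1 0 -35 0 0 0 0;1 0 -35 0 0 0 0;1 0 -35 0 0 0 0;1 0 -35 0 0 0 0;1 0 -35 0 0 0 0;1 0 -35 0 0 0 0;1 0 -35 0 0 0 0;1 0 0 0 0 0 0;1 0 0 0 0 0 0"
}}

```text
t: 2.6
position: [0.4781, 0.1773, 0.2925]
eef_rot: [-0.1, 2.497, -0.036]
contact_force: [-0.2, 1.5, -0.4]
opening: 0.998
grip_force: 0.0
```

Run:
```python
from h import *
D=[.6122,-.1456,.1013]
go(place(D,face(.086,.207,.06)),tool(D[2],np.radians(40)))
```

```text
rot(tool) [-0.0624 -0.058   0.0011] shift after rot, mm [  78.3 -127.8  144.8] now [0.4781 0.1773 0.2925]
```

Call:
{"name": "arm_command", "arguments": {
  "rows": "1 0 0 0 -0.062 -0.058 0.001;1 10 -18 10 0 0 0;1 10 -18 10 0 0 0;1 10 -18 10 0 0 0;1 10 -18 10 0 0 0;1 10 -18 10 0 0 0;1 10 -18 10 0 0 0;1 10 -18 10 0 0 0;1 0 0 0 0 0 0;1 0 0 0 0 0 0"
}}

```text
t: 3.43
position: [0.5029, 0.0758, 0.1897]
eef_rot: [-0.129, 2.459, 0.033]
contact_force: [-1.1, 0.6, -0.4]
opening: 1.001
grip_force: 0.0
```

Run:
```python
from h import *
D=[.6122,-.1456,.1013]
go(place(D,face(.086,.207,.06)),tool(D[2],np.radians(40)))
from rig import telemetry; print(telemetry.state()["q"])
```

```text
rot(tool) [-0.0071 -0.0186  0.0063] shift after rot, mm [ 23.3 -24.3  56.7] now [0.5029 0.0758 0.1897]
[-0.06712164 -0.36941547 -0.23755676  2.39512766  0.1348427   0.44492044
  1.25531461]
```

Call:
{"name": "arm_command", "arguments": {
  "rows": "1 6 -8 12 -0.007 -0.018 0.006;1 6 -8 15 0 0 0;1 6 -8 15 0 0 0;1 6 0 15 0 0 0;1 0 0 0 0 0 0;1 0 0 0 0 0 0;1 0 0 0 0 0 0"
}}

```text
t: 4.02
position: [0.5088, 0.0709, 0.1674]
eef_rot: [-0.142, 2.463, 0.042]
contact_force: [0.2, 0.4, 0.2]
opening: 0.998
grip_force: 0.0
```

Run:
```python
from h import *
D=[.6122,-.1456,.1013]
go(place(D,face(.086,.207,.005)),tool(D[2],np.radians(40)))
from rig import telemetry,vision; print(telemetry.state()["q"])
import cv2
im=vision.camera("scene")["img"][:,:,::-1]; cv2.imwrite("pics/s1.png",cv2.resize(im[120:300,150:390],None,fx=3.2,fy=3.2,interpolation=cv2.INTER_CUBIC))
```

```text
rot(tool) [ 0.0031 -0.0228  0.0127] shift after rot, mm [ 13.  -18.8  91.2] now [0.5088 0.0709 0.1674]
[ 0.44499473 -0.35587569 -0.63217342  2.39649462 -0.35964295  0.37744248
  1.74649983]
```

View pics/s1.png

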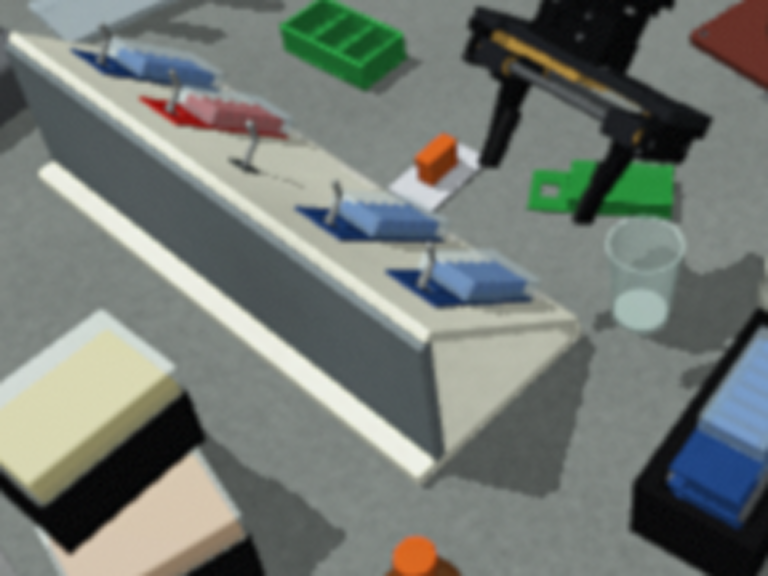

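Run:
```python
from h import *
D=[.6122,-.1456,.1013]
go(place(D,face(.085,.207,.06)),tool(D[2],np.radians(22)))
```

```text
rot(tool) [0.0017 0.2916 0.0137] shift after rot, mm [  2.2 -19.1  38.8] now [0.5088 0.0712 0.1674]
```

Call:
{"name": "arm_command", "arguments": {
  "rows": "1 0 0 0 0 0.097 0.005;1 0 0 0 0 0.097 0.004;1 0 0 0 0 0.097 0.004;1 1 -10 13 0 0 0;1 1 -9 13 0 0 0;1 0 0 13 0 0 0;1 0 0 0 0 0 0;1 0 0 0 0 0 0;1 0 0 0 0 0 0;1 0 0 0 0 0 0"
}}

```text
t: 4.9
position: [0.5236, 0.0528, 0.1308]
eef_rot: [-0.14, 2.753, 0.028]
contact_force: [-0.9, 0.2, 1.1]
opening: 1.006
grip_force: 0.0
```

Run:
```python
from h import *
D=[.6122,-.1456,.1013]
go(place(D,face(.085,.207,.06)),tool(D[2],np.radians(22)))
go(place(D,face(.085,.207,.007)),tool(D[2],np.radians(22)))
from rig import telemetry,vision; print(telemetry.state()["q"])
```

```text
rot(tool) [0.0003 0.0013 0.    ] shift after rot, mm [0.5 0.6 0. ] now [0.5236 0.0528 0.1308]
rot(tool) [0.0003 0.0013 0.    ] shift after rot, mm [-15.9   0.6  50.4] now [0.5236 0.0528 0.1308]
[ 0.64514375 -0.08830159 -0.80766622  2.17224271 -0.06163677  0.64655905
  1.54115587]
```

Call:
{"name": "arm_command", "arguments": {
  "rows": "1 -4 0 12 0 0 0;1 -4 0 12 0 0 0;1 -4 0 12 0 0 0;1 -2 0 8 0 0 0;1 -2 0 6 0 0 0;1 0 0 0 0 0 0;1 0 0 0 0 0 0"
}}

```text
t: 5.48
position: [0.5569, 0.0556, 0.0899]
eef_rot: [-0.138, 2.754, 0.028]
contact_force: [0.0, 0.6, 0.5]
opening: 1.003
grip_force: 0.0
```

Call:
{"name": "arm_command", "arguments": {
  "rows": "0 0 0 0 0 0 0;0 0 0 0 0 0 0;0 0 0 0 0 0 0;0 0 0 0 0 0 0;0 0 0 0 0 0 0;0 0 0 0 0 0 0"
}}

```text
t: 5.98
position: [0.5568, 0.0553, 0.0896]
eef_rot: [-0.137, 2.754, 0.028]
contact_force: [-0.3, -0.5, -0.7]
opening: 0.635
grip_force: 0.0
```

Run:
```python
from h import *
D=[.6122,-.1456,.1013]
go(place(D,face(.085,.207,.007)),tool(D[2],np.radians(22)))
from rig import telemetry,vision
import cv2
im=vision.camera("scene")["img"][:,:,::-1]; cv2.imwrite("pics/s2.png",cv2.resize(im[150:270,220:380],None,fx=4.5,fy=4.5,interpolation=cv2.INTER_CUBIC))
```

```text
rot(tool) [ 0.0003  0.0002 -0.0018] shift after rot, mm [-0.5  1.6 -0.2] now [0.5568 0.0553 0.0896]
```

View pics/s2.png

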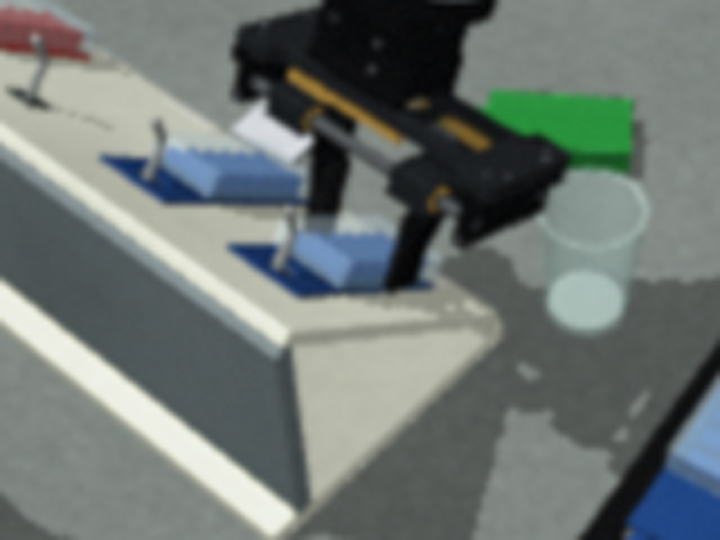

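The fingers straddle the right-hand blue pack's block, with the near finger at about (405,255). I'll finish closing on it.

Call:
{"name": "arm_command", "arguments": {
  "rows": "0 0 0 0 0 0 0;0 0 0 0 0 0 0;0 0 0 0 0 0 0;0 0 0 0 0 0 0"
}}

```text
t: 6.37
position: [0.5568, 0.0552, 0.0895]
eef_rot: [-0.137, 2.755, 0.028]
contact_force: [-3.6, -1.4, 5.1]
opening: 0.616
grip_force: 30.0
```

Call:
{"name": "arm_command", "arguments": {
  "rows": "0 -2.4 0 -0.8 0 0 0;0 -2.4 0 -0.8 0 0 0;0 1.9 0 -6 0 0 0;0 1.9 0 -6 0 0 0;0 1.9 0 -6 0 0 0;0 1.9 0 -6 0 0 0;0 0 0 0 0 0 0;0 0 0 0 0 0 0"
}}

```text
t: 7.03
position: [0.545, 0.054, 0.1123]
eef_rot: [-0.137, 2.754, 0.028]
contact_force: [0.7, 0.4, -1.3]
opening: 0.616
grip_force: 30.0
```

Call:
{"name": "arm_command", "arguments": {
  "rows": "0 -2.6 0 -5 0 0 0;0 -2.6 0 -5 0 0 0;0 -2.6 0 -5 0 0 0;0 -2.6 0 -5 0 0 0;0 -2.6 0 -5 0 0 0;0 0 0 0 0 0 0;0 3 0 -10 0 0 0;0 3 0 -10 0 0 0;0 0 0 0 0 0 0;0 0 0 0 0 0 0"
}}

```text
t: 7.87
position: [0.5347, 0.0528, 0.1568]
eef_rot: [-0.137, 2.753, 0.027]
contact_force: [0.1, 0.0, -1.8]
opening: 0.621
grip_force: 30.0
```

Run:
```python
from h import *
from rig import telemetry,vision
import cv2
im=vision.camera("scene")["img"][:,:,::-1]; cv2.imwrite("pics/s3.png",cv2.resize(im[120:310,220:440],None,fx=3,fy=3,interpolation=cv2.INTER_CUBIC))
k=[.479,.287,.228]
for z in (.26,.20): go(place(k,(0.003,0,z)),tool(k[2],np.radians(-18)))
```

```text
rot(tool) [-0.0041  0.6977 -0.131 ] shift after rot, mm [ 30.3 240.7 -99. ] now [0.5346 0.0528 0.1564]
rot(tool) [-0.0041  0.6977 -0.131 ] shift after rot, mm [ 11.8 240.7 -42. ] now [0.5346 0.0528 0.1564]
```

View pics/s3.png

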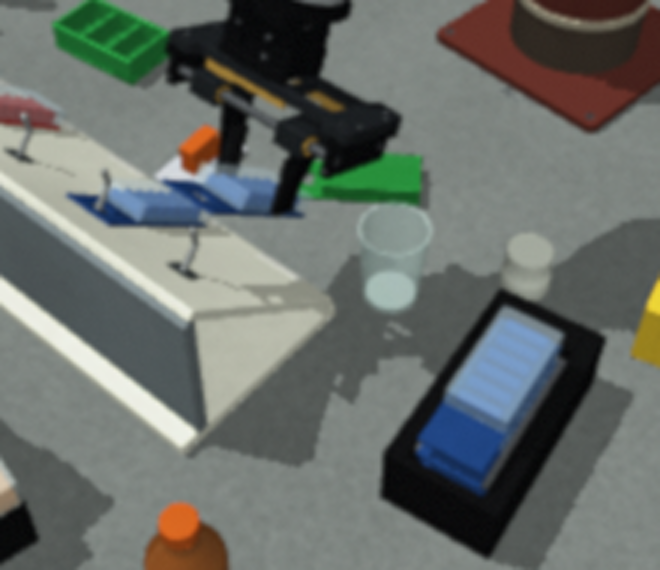

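Call:
{"name": "arm_command", "arguments": {
  "rows": "0 0 0 -25 0 0 0;0 0 0 -25 0 0 0;0 0 0 -25 0 0 0;0 0 0 -25 0 0 0;0 0 0 0 0 0.1163 -0.022;0 0 0 0 0 0.1163 -0.022;0 0 0 0 0 0.1163 -0.022;0 0 0 0 0 0.1163 -0.022;0 0 0 0 0 0.1163 -0.022;0 0 0 0 0 0.1163 -0.022"
}}

```text
t: 8.75
position: [0.4987, 0.0479, 0.2487]
eef_rot: [0.319, -2.806, 0.058]
contact_force: [-0.7, -0.2, -0.8]
opening: 0.614
grip_force: 30.0
```

Run:
```python
from h import *
t=lambda x,y:("top",np.array([x/3+228,y/3+110])); s=lambda x,y:("scene",np.array([x/3+220,y/3+120]))
q=[(.05,.027),(.05,-.027),(-.05,-.027),(-.05,.027)]
o=[t(42,222),t(98,211),t(118,310),t(62,322),s(503,428),s(447,390),s(512,308),s(562,345)]
f=lambda p:np.concatenate([proj(n,place(p[:3],(*q[i%4],p[3])))-px for i,(n,px) in enumerate(o)])
r=least_squares(f,[.48,.29,.23,.11],loss='soft_l1',x_scale=[.01,.01,.05,.01]); print(np.round(r.x,4)); print(np.round(r.fun.reshape(-1,2),1).tolist())
k=r.x
k=[.479,.287,.228]
for z in (.24,): go(place(k,(-.001,0,z)),tool(k[2],np.radians(-18)))
```

```text
[0.4794 0.2879 0.1854 0.0992]
[[0.1, 1.4], [-1.4, 1.6], [-2.2, 0.2], [-0.8, -0.3], [-0.7, -0.4], [-2.4, 0.5], [-2.6, 0.5], [0.4, -1.4]]
rot(tool) [-0.004  -0.0051 -0.0023] shift after rot, mm [-34.9 237.4  -2.2] now [0.4987 0.0479 0.2487]
```

Call:
{"name": "arm_command", "arguments": {
  "rows": "0 -4 30 0 0 0 0;0 -5 30 0 0 0 0;0 -5 30 0 0 0 0;0 -5 30 0 0 0 0;0 -5 30 0 0 0 0;0 -5 30 0 0 0 0;0 -5 30 0 0 0 0;0 0 27 0 0 0 0;0 0 0 0 0 0 0;0 0 0 0 0 0 0"
}}

```text
t: 9.58
position: [0.4743, 0.2891, 0.2368]
eef_rot: [0.327, -2.809, 0.056]
contact_force: [0.4, -0.6, -1.9]
opening: 0.618
grip_force: 30.0
```

Run:
```python
from h import *
k=[.479,.287,.228]
go(place(k,(-.001,0,.160)),tool(k[2],np.radians(-18)))
```

```text
rot(tool) [-0.0037 -0.0015  0.003 ] shift after rot, mm [-26.7  -3.1  72.1] now [0.4743 0.2891 0.2368]
```

Call:
{"name": "arm_command", "arguments": {
  "rows": "0 -7 -1 18 0 0 0;0 -7 -1 18 0 0 0;0 -7 -1 18 0 0 0;0 -6 0 18 0 0 0;0 0 0 0 0 0 0;0 0 0 0 0 0 0;0 0 0 0 0 0 0"
}}

```text
t: 10.17
position: [0.4795, 0.2846, 0.1619]
eef_rot: [0.321, -2.811, 0.055]
contact_force: [-0.2, -0.3, -1.6]
opening: 0.613
grip_force: 30.0
```

Run:
```python
from h import *
from rig import vision
import cv2
k=[.479,.287,.228]
go(place(k,(-.001,0,.120)),tool(k[2],np.radians(-18)))
a=vision.camera("scene")["img"][:,:,::-1][160:310,320:440];b=vision.camera("top")["img"][:,:,::-1][150:250,220:320]
cv2.imwrite("pics/s4.png",np.hstack([cv2.resize(a,(432,540),interpolation=cv2.INTER_CUBIC),cv2.resize(b,(360,360)).repeat(1,0) if 0 else cv2.copyMakeBorder(cv2.resize(b,(360,360),interpolation=cv2.INTER_CUBIC),0,180,0,0,0)]))
```

```text
rot(tool) [-0.003  0.    -0.001] shift after rot, mm [-12.    2.4  40.1] now [0.4795 0.2846 0.1619]
```

View pics/s4.png

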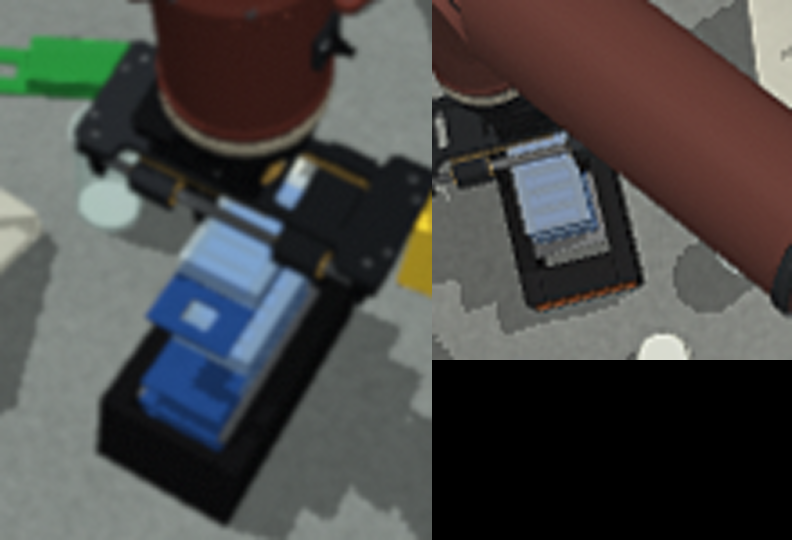

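Call:
{"name": "arm_command", "arguments": {
  "rows": "0 -4 1 13 0 0 0;0 -4 1 13 0 0 0;0 -4 1 13 0 0 0;0 0 0 0 0 0 0;0 0 0 0 0 0 0;0 0 0 0 0 0 0"
}}

```text
t: 10.77
position: [0.4771, 0.2874, 0.1194]
eef_rot: [0.323, -2.809, 0.057]
contact_force: [0.3, -0.6, -2.0]
opening: 0.617
grip_force: 30.0
```

Call:
{"name": "arm_command", "arguments": {
  "rows": "0 -0.6 0 1.9 0 0 0;0 -0.6 0 1.9 0 0 0;0 0 0 0 0 0 0;0 0 0 0 0 0 0"
}}

```text
t: 11.1
position: [0.4775, 0.2876, 0.1172]
eef_rot: [0.323, -2.81, 0.056]
contact_force: [-1.8, -2.4, 7.5]
opening: 0.621
grip_force: 30.0
```

Call:
{"name": "arm_command", "arguments": {
  "rows": "1 0.3 0 -0.9 0 0 0;1 0 0 0 0 0 0;1 0 0 0 0 0 0;1 0 0 0 0 0 0;1 0 0 0 0 0 0;1 0 0 -10 0 0 0;1 0 0 -20 0 0 0;1 0 0 -25 0 0 0;1 0 0 -25 0 0 0;1 0 0 -25 0 0 0"
}}

```text
t: 11.93
position: [0.5095, 0.2952, 0.2189]
eef_rot: [0.323, -2.81, 0.056]
contact_force: [1.1, 0.3, -0.3]
opening: 0.999
grip_force: 0.0
```

Run:
```python
from h import *
from rig import vision
import cv2
D=[.6122,-.1456,.1013]
print(place(D,face(.085,.104,.06)))
go(place(D,face(.085,.104,.06)),tool(D[2],np.radians(22)))
a=vision.camera("scene")["img"][:,:,::-1][160:310,320:440]
cv2.imwrite("pics/s5.png",cv2.resize(a,(432,540),interpolation=cv2.INTER_CUBIC))
```

```text
[ 0.53358025 -0.04905564  0.13059961]
rot(tool) [ 0.0013 -0.6975  0.1304] shift after rot, mm [  43.1 -345.    77.8] now [0.5095 0.2952 0.2189]
```

View pics/s5.png

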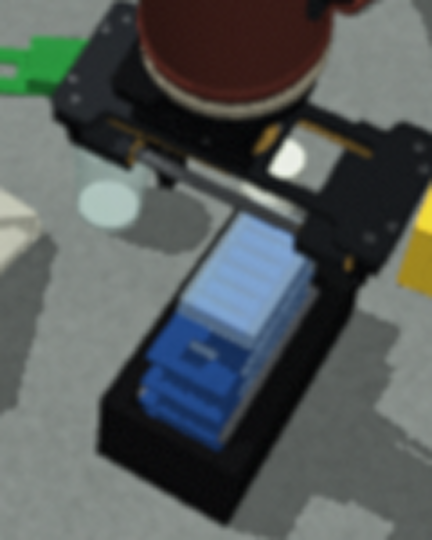

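The first pack lies squarely on the pile, hang end at about (200,350). On to the second pack.

Call:
{"name": "arm_command", "arguments": {
  "rows": "1 0 0 0 0 -0.1163 0.0217;1 0 0 0 0 -0.1163 0.0217;1 0 0 0 0 -0.1163 0.0217;1 0 0 0 0 -0.1163 0.0217;1 0 0 0 0 -0.1163 0.0217;1 0 0 0 0 -0.1163 0.0217;1 0 -30 0 0 0 0;1 0 -30 0 0 0 0;1 0 -30 0 0 0 0;1 0 -30 0 0 0 0"
}}

```text
t: 12.82
position: [0.5211, 0.1749, 0.2181]
eef_rot: [-0.141, 2.752, 0.028]
contact_force: [0.6, 0.0, -0.9]
opening: 0.998
grip_force: 0.0
```

Call:
{"name": "arm_command", "arguments": {
  "rows": "1 3 -30 0 0 0 0;1 3 -30 0 0 0 0;1 4 -30 0 0 0 0;1 4 -30 0 0 0 0;1 5 -30 0 0 0 0;1 5 -30 5 0 0 0;1 5 -30 10 0 0 0;1 5 -15 10 0 0 0;1 0 0 0 0 0 0;1 0 0 0 0 0 0"
}}

```text
t: 13.65
position: [0.5218, -0.0504, 0.1807]
eef_rot: [-0.138, 2.755, 0.029]
contact_force: [0.5, 0.9, 0.7]
opening: 1.004
grip_force: 0.0
```

Run:
```python
from h import *
D=[.6122,-.1456,.1013]
go(place(D,face(.085,.104,.06)),tool(D[2],np.radians(22)))
```

```text
rot(tool) [ 0.0014 -0.0008 -0.0014] shift after rot, mm [ 7.7  0.1 50.9] now [ 0.5218 -0.0504  0.1807]
```

Call:
{"name": "arm_command", "arguments": {
  "rows": "1 4 0 25 0 0 0;1 4 0 25 0 0 0;1 -4 0 12 0 0 0;1 -4 0 12 0 0 0;1 -4 0 12 0 0 0;1 -2 0 8 0 0 0;1 -2 0 6 0 0 0;1 0 0 0 0 0 0;1 0 0 0 0 0 0"
}}

```text
t: 14.4
position: [0.5667, -0.0451, 0.0914]
eef_rot: [-0.141, 2.754, 0.029]
contact_force: [-0.4, 0.6, -0.4]
opening: 0.998
grip_force: 0.0
```

Run:
```python
from h import *
D=[.6122,-.1456,.1013]
go(place(D,face(.085,.104,.007)),tool(D[2],np.radians(22)))
```

```text
rot(tool) [0.0015 0.     0.0005] shift after rot, mm [-0.1 -0.6  1.5] now [ 0.5667 -0.0451  0.0914]
```

Call:
{"name": "arm_command", "arguments": {
  "rows": "0 0 0 0 0 0 0;0 0 0 0 0 0 0;0 0 0 0 0 0 0;0 0 0 0 0 0 0;0 0 0 0 0 0 0;0 0 0 0 0 0 0;0 0 0 0 0 0 0;0 0 0 0 0 0 0;0 0 0 0 0 0 0;0 0 0 0 0 0 0"
}}

```text
t: 15.23
position: [0.5666, -0.0459, 0.0912]
eef_rot: [-0.139, 2.755, 0.028]
contact_force: [-4.2, -1.5, 4.6]
opening: 0.618
grip_force: 30.0
```

Call:
{"name": "arm_command", "arguments": {
  "rows": "0 -2.4 0 -0.8 0 0 0;0 -2.4 0 -0.8 0 0 0;0 1.9 0 -6 0 0 0;0 1.9 0 -6 0 0 0;0 1.9 0 -6 0 0 0;0 1.9 0 -6 0 0 0;0 0 0 0 0 0 0;0 0 0 0 0 0 0"
}}

```text
t: 15.9
position: [0.5547, -0.047, 0.1144]
eef_rot: [-0.14, 2.753, 0.028]
contact_force: [-0.1, -0.2, -2.3]
opening: 0.618
grip_force: 30.0
```

Call:
{"name": "arm_command", "arguments": {
  "rows": "0 -2.6 0 -5 0 0 0;0 -2.6 0 -5 0 0 0;0 -2.6 0 -5 0 0 0;0 -2.6 0 -5 0 0 0;0 -2.6 0 -5 0 0 0;0 0 0 0 0 0 0;0 3 0 -10 0 0 0;0 3 0 -10 0 0 0;0 0 0 0 0 0 0;0 0 0 0 0 0 0"
}}

```text
t: 16.73
position: [0.5442, -0.0482, 0.159]
eef_rot: [-0.139, 2.753, 0.027]
contact_force: [-0.1, -0.3, -1.0]
opening: 0.616
grip_force: 30.0
```

Call:
{"name": "arm_command", "arguments": {
  "rows": "0 0 0 -30 0 0 0;0 0 0 -30 0 0 0;0 0 0 -30 0 0 0;0 0 0 -20 0 0 0;0 0 0 0 0 0.1163 -0.0217;0 0 0 0 0 0.1163 -0.0217;0 0 0 0 0 0.1163 -0.0217;0 0 0 0 0 0.1163 -0.0217;0 0 0 0 0 0.1163 -0.0217;0 0 0 0 0 0.1163 -0.0217"
}}

```text
t: 17.57
position: [0.5041, -0.0528, 0.2606]
eef_rot: [0.321, -2.807, 0.058]
contact_force: [-0.1, 0.3, -1.3]
opening: 0.614
grip_force: 30.0
```

Run:
```python
from h import *
k=[.479,.287,.228]
go(place(k,(-.001,0,.24)),tool(k[2],np.radians(-18)))
```

```text
rot(tool) [-0.0043 -0.0044 -0.0008] shift after rot, mm [-55.2 336.7   3.7] now [ 0.5041 -0.0528  0.2606]
```

Call:
{"name": "arm_command", "arguments": {
  "rows": "0 -4 34 0 0 0 0;0 -6 34 0 0 0 0;0 -6 34 0 0 0 0;0 -6 34 0 0 0 0;0 -6 34 0 0 0 0;0 -6 34 0 0 0 0;0 -7 34 1 0 0 0;0 -7 34 1 0 0 0;0 -7 34 1 0 0 0;0 0 31 1 0 0 0"
}}

```text
t: 18.4
position: [0.4767, 0.2894, 0.2369]
eef_rot: [0.322, -2.81, 0.055]
contact_force: [-0.0, -0.4, -1.4]
opening: 0.614
grip_force: 30.0
```

Call:
{"name": "arm_command", "arguments": {
  "rows": "0 0 0 0 0 0 0;0 0 0 0 0 0 0;0 0 0 0 0 0 0"
}}

```text
t: 18.65
position: [0.4768, 0.287, 0.2377]
eef_rot: [0.322, -2.81, 0.057]
contact_force: [-0.7, -0.2, -0.8]
opening: 0.617
grip_force: 30.0
```

Run:
```python
from h import *
k=[.479,.287,.228]
go(place(k,(-.001,0,.146)),tool(k[2],np.radians(-18)))
```

```text
rot(tool) [-0.004  -0.0008 -0.0003] shift after rot, mm [-29.4  -0.5  86.9] now [0.4768 0.287  0.2377]
```

Call:
{"name": "arm_command", "arguments": {
  "rows": "0 -7 0 22 0 0 0;0 -7 0 22 0 0 0;0 -8 0 22 0 0 0;0 -7 -0.5 21 0 0 0;0 0 0 0 0 0 0;0 0 0 0 0 0 0;0 0 0 0 0 0 0"
}}

```text
t: 19.23
position: [0.478, 0.2861, 0.1473]
eef_rot: [0.32, -2.811, 0.056]
contact_force: [0.2, -0.4, -1.5]
opening: 0.616
grip_force: 30.0
```

Call:
{"name": "arm_command", "arguments": {
  "rows": "0 -0.6 0 1.9 0 0 0;0 -0.6 0 1.9 0 0 0;0 0 0 0 0 0 0;0 0 0 0 0 0 0"
}}

```text
t: 19.57
position: [0.4773, 0.2868, 0.1427]
eef_rot: [0.323, -2.811, 0.056]
contact_force: [-0.4, 0.5, -1.4]
opening: 0.616
grip_force: 30.0
```

Call:
{"name": "arm_command", "arguments": {
  "rows": "0 -0.5 0 1.5 0 0 0;0 -0.5 0 1.5 0 0 0;0 0 0 0 0 0 0;0 0 0 0 0 0 0"
}}

```text
t: 19.9
position: [0.4774, 0.287, 0.1415]
eef_rot: [0.323, -2.811, 0.056]
contact_force: [-2.2, -2.7, 15.1]
opening: 0.618
grip_force: 30.0
```

Call:
{"name": "arm_command", "arguments": {
  "rows": "0 0.4 0 -1.2 0 0 0;1 0 0 0 0 0 0;1 0 0 0 0 0 0;1 0 0 0 0 0 0;1 0 0 0 0 0 0;1 0 0 0 0 0 0;1 0 0 -10 0 0 0;1 0 0 -20 0 0 0;1 0 0 -30 0 0 0;1 0 0 -30 0 0 0"
}}

```text
t: 20.73
position: [0.5043, 0.2932, 0.2275]
eef_rot: [0.323, -2.809, 0.057]
contact_force: [1.5, 0.2, 1.2]
opening: 0.995
grip_force: 0.0
```

Call:
{"name": "arm_command", "arguments": {
  "rows": "1 0 0 0 0 -0.1163 0.0217;1 0 0 0 0 -0.1163 0.0217;1 0 0 0 0 -0.1163 0.0217;1 0 0 0 0 -0.1163 0.0217;1 0 0 0 0 -0.1163 0.0217;1 0 0 0 0 -0.1163 0.0217;1 0 -30 0 0 0 0;1 0 -30 0 0 0 0;1 0 -30 0 0 0 0;1 0 -30 0 0 0 0"
}}

```text
t: 21.57
position: [0.5164, 0.1732, 0.2273]
eef_rot: [-0.141, 2.753, 0.029]
contact_force: [0.7, -0.2, 0.2]
opening: 1.001
grip_force: 0.0
```

Run:
```python
from h import *
from rig import vision
import cv2
D=[.6122,-.1456,.1013]
print(place(D,face(.086,-.2085,.06)))
go(place(D,face(.086,-.2085,.06)),tool(D[2],np.radians(22)))
a=vision.camera("scene")["img"][:,:,::-1][110:310,145:440]
cv2.imwrite("pics/s6.png",cv2.resize(a,None,fx=2.7,fy=2.7,interpolation=cv2.INTER_CUBIC))
```

```text
[ 0.56594451 -0.35987615  0.1312424 ]
rot(tool) [0.0012 0.0018 0.0008] shift after rot, mm [  40.2 -535.4   87.3] now [0.5164 0.1732 0.2273]
```

View pics/s6.png

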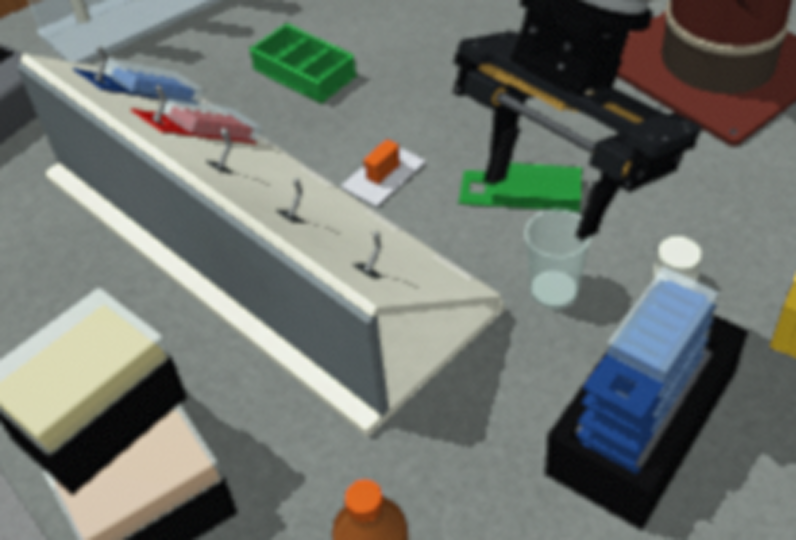

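Both packs sit squarely on the pile, top hang hole at about (623,383). The last blue pack is at about (150,82), beyond the red one.

Call:
{"name": "arm_command", "arguments": {
  "rows": "1 0 -30 0 0 0 0;1 0 -30 0 0 0 0;1 0 -30 0 0 0 0;1 0 -30 0 0 0 0;1 0 -30 0 0 0 0;1 0 -30 0 0 0 0;1 0 -30 0 0 0 0;1 0 -30 0 0 0 0;1 0 -30 0 0 0 0;1 0 -30 0 0 0 0"
}}

```text
t: 22.45
position: [0.5472, -0.1256, 0.2266]
eef_rot: [-0.141, 2.754, 0.028]
contact_force: [1.1, -0.3, -0.0]
opening: 1.001
grip_force: 0.0
```

Call:
{"name": "arm_command", "arguments": {
  "rows": "1 5 -30 0 0 0 0;1 5 -30 0 0 0 0;1 5 -30 0 0 0 0;1 5 -30 0 0 0 0;1 5 -30 5 0 0 0;1 5 -30 10 0 0 0;1 5 -30 10 0 0 0;1 5 -25 10 0 0 0;1 0 0 0 0 0 0;1 0 0 0 0 0 0"
}}

```text
t: 23.28
position: [0.5465, -0.3617, 0.1773]
eef_rot: [-0.137, 2.756, 0.029]
contact_force: [1.2, 1.3, 0.1]
opening: 1.0
grip_force: 0.0
```

Run:
```python
from h import *
D=[.6122,-.1456,.1013]
go(place(D,face(.086,-.2085,.06)),tool(D[2],np.radians(22)))
```

```text
rot(tool) [ 0.0013 -0.0014 -0.0022] shift after rot, mm [-0.9 -0.1 50. ] now [ 0.5465 -0.3617  0.1773]
```

Call:
{"name": "arm_command", "arguments": {
  "rows": "1 0 0 25 0 0 0;1 0 0 25 0 0 0;1 -4 0 12 0 0 0;1 -4 0 12 0 0 0;1 -4 0 12 0 0 0;1 -2.5 0 8 0 0 0;1 -2.5 0 6 0 0 0;1 0 0 0 0 0 0;1 0 0 0 0 0 0"
}}

```text
t: 24.03
position: [0.6, -0.3551, 0.0919]
eef_rot: [-0.14, 2.754, 0.029]
contact_force: [-0.3, -0.1, 0.3]
opening: 0.999
grip_force: 0.0
```

Run:
```python
from h import *
D=[.6122,-.1456,.1013]
go(place(D,face(.086,-.2085,.0085)),tool(D[2],np.radians(22)))
```

```text
rot(tool) [0.001  0.0001 0.0001] shift after rot, mm [ 1.2 -1.3 -0.4] now [ 0.6    -0.3551  0.0919]
```

Call:
{"name": "arm_command", "arguments": {
  "rows": "0 0 0 0 0 0 0;0 0 0 0 0 0 0;0 0 0 0 0 0 0;0 0 0 0 0 0 0;0 0 0 0 0 0 0;0 0 0 0 0 0 0;0 0 0 0 0 0 0;0 0 0 0 0 0 0;0 0 0 0 0 0 0;0 0 0 0 0 0 0"
}}

```text
t: 24.87
position: [0.5997, -0.3555, 0.0918]
eef_rot: [-0.139, 2.754, 0.028]
contact_force: [-2.2, -1.0, 2.7]
opening: 0.619
grip_force: 30.0
```

Call:
{"name": "arm_command", "arguments": {
  "rows": "0 -2.4 0 -0.8 0 0 0;0 -2.4 0 -0.8 0 0 0;0 1.9 0 -6 0 0 0;0 1.9 0 -6 0 0 0;0 1.9 0 -6 0 0 0;0 1.9 0 -6 0 0 0;0 0 0 0 0 0 0;0 0 0 0 0 0 0"
}}

```text
t: 25.53
position: [0.5877, -0.3566, 0.1151]
eef_rot: [-0.139, 2.754, 0.028]
contact_force: [-0.4, -0.3, -1.9]
opening: 0.615
grip_force: 30.0
```

Call:
{"name": "arm_command", "arguments": {
  "rows": "0 -2.6 0 -5 0 0 0;0 -2.6 0 -5 0 0 0;0 -2.6 0 -5 0 0 0;0 -2.6 0 -5 0 0 0;0 -2.6 0 -5 0 0 0;0 0 0 0 0 0 0;0 3 0 -10 0 0 0;0 3 0 -10 0 0 0;0 0 0 0 0 0 0;0 0 0 0 0 0 0"
}}

```text
t: 26.37
position: [0.577, -0.3582, 0.1597]
eef_rot: [-0.138, 2.753, 0.027]
contact_force: [0.4, -0.1, -1.9]
opening: 0.618
grip_force: 30.0
```

Call:
{"name": "arm_command", "arguments": {
  "rows": "0 0 0 -30 0 0 0;0 0 0 -30 0 0 0;0 0 0 -30 0 0 0;0 0 0 -30 0 0 0;0 0 0 0 0 0.1163 -0.0217;0 0 0 0 0 0.1163 -0.0217;0 0 0 0 0 0.1163 -0.0217;0 0 0 0 0 0.1163 -0.0217;0 0 0 0 0 0.1163 -0.0217;0 0 0 0 0 0.1163 -0.0217"
}}

```text
t: 27.2
position: [0.5333, -0.3621, 0.2709]
eef_rot: [0.323, -2.806, 0.058]
contact_force: [0.8, -1.5, -2.2]
opening: 0.612
grip_force: 30.0
```

Run:
```python
from h import *
k=[.479,.287,.228]
go(place(k,(0,0,.26)),tool(k[2],np.radians(-18)))
```

```text
rot(tool) [-0.0048 -0.0045  0.0002] shift after rot, mm [-92.6 644.6 -18.7] now [ 0.5333 -0.3621  0.2709]
```

Call:
{"name": "arm_command", "arguments": {
  "rows": "0 -4 32 -1 -0.004 -0.004 0;0 -5 32 -1 0 0 0;0 -5 32 -1 0 0 0;0 -5 32 -1 0 0 0;0 -5 32 -1 0 0 0;0 -5 32 -1 0 0 0;0 -5 32 -1 0 0 0;0 -5 32 -1 0 0 0;0 -5 32 -1 0 0 0;0 -5 32 -1 0 0 0"
}}

```text
t: 28.03
position: [0.5085, -0.0374, 0.2643]
eef_rot: [0.322, -2.814, 0.049]
contact_force: [0.8, 0.1, -1.0]
opening: 0.621
grip_force: 30.0
```

Call:
{"name": "arm_command", "arguments": {
  "rows": "0 -5 32 -1 0 0 0;0 -5 32 -1 0 0 0;0 -5 32 -1 0 0 0;0 -5 32 -1 0 0 0;0 -5 32 -1 0 0 0;0 -5 32 -1 0 0 0;0 -5 32 -1 0 0 0;0 -5 32 -1 0 0 0;0 -4 32 0 0 0 0;0 0 30 0 0 0 0"
}}

```text
t: 28.87
position: [0.4799, 0.2826, 0.2581]
eef_rot: [0.322, -2.813, 0.049]
contact_force: [0.6, -0.6, -1.9]
opening: 0.614
grip_force: 30.0
```

Call:
{"name": "arm_command", "arguments": {
  "rows": "0 0 0 0 0 0 0;0 0 0 0 0 0 0;0 0 0 0 0 0 0"
}}

```text
t: 29.12
position: [0.4803, 0.2802, 0.2584]
eef_rot: [0.322, -2.814, 0.051]
contact_force: [0.4, 0.3, -3.0]
opening: 0.613
grip_force: 30.0
```

Run:
```python
from h import *
k=[.479,.287,.228]
go(place(k,(0,0,.168)),tool(k[2],np.radians(-18)))
```

```text
rot(tool) [-0.      0.0031 -0.0002] shift after rot, mm [-28.2   6.9  85.9] now [0.4803 0.2802 0.2584]
```

Call:
{"name": "arm_command", "arguments": {
  "rows": "0 -7 2 21 0 0.003 0;0 -7 2 22 0 0 0;0 -7 2 22 0 0 0;0 -7 1 21 0 0 0;0 0 0 0 0 0 0;0 0 0 0 0 0 0;0 0 0 0 0 0 0"
}}

```text
t: 29.7
position: [0.4794, 0.2867, 0.1693]
eef_rot: [0.32, -2.812, 0.05]
contact_force: [0.4, -0.8, -0.6]
opening: 0.617
grip_force: 30.0
```

Call:
{"name": "arm_command", "arguments": {
  "rows": "0 -0.5 0 1.5 0 0 0;0 -0.5 0 1.5 0 0 0;0 0 0 0 0 0 0;0 0 0 0 0 0 0"
}}

```text
t: 30.03
position: [0.4788, 0.2875, 0.1654]
eef_rot: [0.322, -2.811, 0.05]
contact_force: [0.1, -0.6, -1.8]
opening: 0.617
grip_force: 30.0
```

Call:
{"name": "arm_command", "arguments": {
  "rows": "0 -0.4 0 1.3 0 0 0;0 -0.4 0 1.3 0 0 0;0 0 0 0 0 0 0;0 0 0 0 0 0 0"
}}

```text
t: 30.37
position: [0.4788, 0.2876, 0.1635]
eef_rot: [0.322, -2.812, 0.05]
contact_force: [-1.1, -1.4, 6.2]
opening: 0.619
grip_force: 30.0
```

Call:
{"name": "arm_command", "arguments": {
  "rows": "0 0.1 0 -0.5 0 0 0;1 0 0 0 0 0 0;1 0 0 0 0 0 0;1 0 0 0 0 0 0;1 0 0 0 0 0 0;1 0 0 0 0 0 0;1 0 0 -10 0 0 0;1 0 0 -20 0 0 0;1 0 0 -30 0 0 0;1 0 0 -30 0 0 0"
}}

```text
t: 31.2
position: [0.5058, 0.2936, 0.2499]
eef_rot: [0.322, -2.81, 0.051]
contact_force: [-0.0, 0.2, -0.2]
opening: 0.998
grip_force: 0.0
```

Call:
{"name": "arm_command", "arguments": {
  "rows": "1 0 0 0 0 -0.105 0;1 0 0 0 0 -0.105 0;1 0 0 0 0 -0.105 0;1 0 -30 -10 0 0 0;1 0 -30 -10 0 0 0;1 0 -30 -10 0 0 0;1 0 -30 0 0 0 0;1 0 -30 0 0 0 0;1 0 0 0 0 0 0;1 0 0 0 0 0 0"
}}

```text
t: 32.03
position: [0.5403, 0.1457, 0.2794]
eef_rot: [-0.351, 3.12, 0.001]
contact_force: [0.8, 0.4, 0.2]
opening: 1.0
grip_force: 0.0
```

Run:
```python
from h import *
from rig import vision
import cv2
a=vision.camera("top")["img"][:,:,::-1][160:260,330:450];b=vision.camera("scene")["img"][:,:,::-1][150:310,230:430]
A=cv2.resize(a,None,fx=3,fy=3,interpolation=cv2.INTER_CUBIC);B=cv2.resize(b,None,fx=2,fy=2,interpolation=cv2.INTER_CUBIC)
B=cv2.copyMakeBorder(B,0,0,0,0,0);A=cv2.copyMakeBorder(A,0,B.shape[0]-A.shape[0],0,0,0)
cv2.imwrite("pics/s7.png",np.hstack([A,B]))
go([.447,-.1377,.2],tool(.1945))
```

```text
rot(tool) [0.0011 0.0014 0.0341] shift after rot, mm [ 146.1 -263.1   79. ] now [0.5395 0.1486 0.279 ]
```

View pics/s7.png

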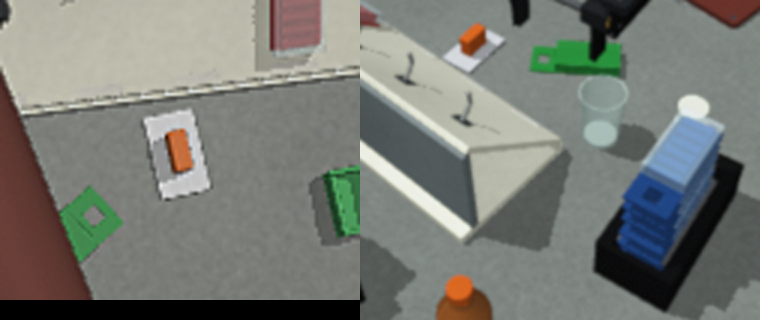

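The cover is still where it was, its grip at (179,150) in the left crop. The new packs sit aligned on the pile at about (650,190).

Call:
{"name": "arm_command", "arguments": {
  "rows": "1 14 -27 8 0 0 0.034;1 15 -27 8 0 0 0;1 15 -27 8 0 0 0;1 15 -26 8 0 0 0;1 15 -26 8 0 0 0;1 15 -26 8 0 0 0;1 15 -26 8 0 0 0;1 14 -26 8 0 0 0;1 14 -26 8 0 0 0;1 14 -26 7 0 0 0"
}}

```text
t: 32.97
position: [0.448, -0.1385, 0.199]
eef_rot: [-0.308, 3.125, 0.001]
contact_force: [0.6, -0.6, 1.2]
opening: 0.998
grip_force: 0.0
```

Call:
{"name": "arm_command", "arguments": {
  "rows": "1 0 0 25 0 0 0;1 0 0 25 0 0 0;1 0 0 25 0 0 0;1 0 0 25 0 0 0;1 0 0 0 0 0 0;1 0 0 0 0 0 0;1 0 0 0 0 0 0"
}}

```text
t: 33.55
position: [0.4493, -0.1381, 0.1006]
eef_rot: [-0.306, 3.124, 0.0]
contact_force: [0.9, -0.3, 0.6]
opening: 1.001
grip_force: 0.0
```

Run:
```python
from h import *
from rig import vision
import cv2
go([.447,-.1377,.014],tool(.1945))
a=vision.camera("scene")["img"][:,:,::-1][120:220,240:370]
cv2.imwrite("pics/s8.png",cv2.resize(a,None,fx=5,fy=5,interpolation=cv2.INTER_CUBIC))
```

```text
rot(tool) [0.0001 0.0023 0.0007] shift after rot, mm [ 2.2  0.9 86.6] now [ 0.4493 -0.1381  0.1006]
```

View pics/s8.png

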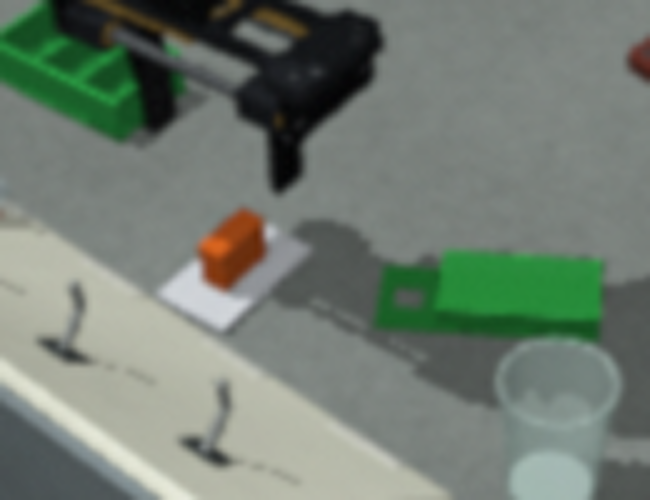

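Call:
{"name": "arm_command", "arguments": {
  "rows": "1 1 0.5 17 0 0 0;1 1 0.4 17 0 0 0;1 0 0 17 0 0 0;1 0 0 15 0 0 0;1 0 0 12 0 0 0;1 0 0 8 0 0 0;1 0 0 0 0 0 0;1 0 0 0 0 0 0;1 0 0 0 0 0 0"
}}

```text
t: 34.35
position: [0.4472, -0.1383, 0.0144]
eef_rot: [-0.304, 3.124, 0.0]
contact_force: [0.4, -0.1, 0.0]
opening: 1.004
grip_force: 0.0
```

Call:
{"name": "arm_command", "arguments": {
  "rows": "0 0 0 0 0 0 0;0 0 0 0 0 0 0;0 0 0 0 0 0 0;0 0 0 0 0 0 0;0 0 0 0 0 0 0;0 0 0 0 0 0 0;0 0 0 0 0 0 0;0 0 0 0 0 0 0;0 0 0 0 0 0 0;0 0 0 0 0 0 0"
}}

```text
t: 35.18
position: [0.4462, -0.1381, 0.0132]
eef_rot: [-0.304, 3.126, 0.001]
contact_force: [0.5, -1.0, -0.2]
opening: 0.326
grip_force: 0.0
```

Call:
{"name": "arm_command", "arguments": {
  "rows": "0 0 0 0 0 0 0;0 0 0 0 0 0 0;0 0 0 0 0 0 0;0 0 0 0 0 0 0;0 0 0 0 0 0 0;0 0 0 0 0 0 0"
}}

```text
t: 35.68
position: [0.4461, -0.1381, 0.0132]
eef_rot: [-0.304, 3.126, 0.001]
contact_force: [-0.1, 0.9, 0.8]
opening: 0.228
grip_force: 30.0
```

Call:
{"name": "arm_command", "arguments": {
  "rows": "0 0 0 -10 0 0 0;0 0 0 -30 0 0 0;0 0 0 -35 0 0 0;0 0 0 -35 0 0 0;0 0 0 -35 0 0 0;0 0 0 -35 0 0 0;0 0 0 -35 0 0 0;0 0 0 -25 0 0 0;0 0 0 0 0 0 0;0 0 0 0 0 0 0"
}}

```text
t: 36.52
position: [0.4463, -0.1386, 0.2546]
eef_rot: [-0.303, 3.123, -0.0]
contact_force: [-0.5, 0.3, -3.9]
opening: 0.223
grip_force: 30.0
```

Run:
```python
from h import *
k=[.479,.287,.228]
go(place(k,(-.001,0,.24)),tool(k[2]))
```

```text
rot(tool) [-0.0005  0.0037 -0.0344] shift after rot, mm [-127.   407.2   14.6] now [ 0.4463 -0.1386  0.2546]
```

Call:
{"name": "arm_command", "arguments": {
  "rows": "0 -9 25 0 0 0.004 -0.034;0 -10 32 0 0 0 0;0 -10 32 0 0 0 0;0 -10 32 0 0 0 0;0 -10 32 0 0 0 0;0 -10 32 0 0 0 0;0 -10 32 0 0 0 0;0 -10 32 0 0 0 0;0 -10 32 0 0 0 0;0 -10 32 0 0 0 0"
}}

```text
t: 37.35
position: [0.4714, 0.1898, 0.2512]
eef_rot: [0.356, -3.115, 0.001]
contact_force: [0.8, -0.3, -2.5]
opening: 0.229
grip_force: 30.0
```

Call:
{"name": "arm_command", "arguments": {
  "rows": "0 -10 32 0 0 0 0;0 -10 32 0 0 0 0;0 -8 30 0 0 0 0;0 0 0 0 0 0 0;0 0 0 0 0 0 0;0 0 0 0 0 0 0"
}}

```text
t: 37.85
position: [0.4781, 0.2856, 0.2513]
eef_rot: [0.356, -3.116, 0.003]
contact_force: [0.8, 0.3, -2.6]
opening: 0.229
grip_force: 30.0
```

Run:
```python
from h import *
k=[.479,.287,.228]
go(place(k,(-.001,0,.194)),tool(k[2]))
```

```text
rot(tool) [-0.0011 -0.0058 -0.0003] shift after rot, mm [-0.2  1.1 57.3] now [0.4781 0.2856 0.2513]
```

Call:
{"name": "arm_command", "arguments": {
  "rows": "0 0 1 19 -0.001 -0.006 0;0 0 0 19 0 0 0;0 0 0 18 0 0 0;0 0 0 0 0 0 0;0 0 0 0 0 0 0;0 0 0 0 0 0 0;0 0 0 0 0 0 0"
}}

```text
t: 38.43
position: [0.4791, 0.2877, 0.1985]
eef_rot: [-0.355, 3.117, 0.004]
contact_force: [-0.0, -0.1, -3.1]
opening: 0.226
grip_force: 30.0
```

Call:
{"name": "arm_command", "arguments": {
  "rows": "0 0 0 1.4 0 0 0;0 0 0 1.4 0 0 0;0 0 0 0 0 0 0;0 0 0 0 0 0 0"
}}

```text
t: 38.77
position: [0.4784, 0.2878, 0.1944]
eef_rot: [-0.357, 3.118, 0.003]
contact_force: [-0.5, 0.4, -2.3]
opening: 0.223
grip_force: 30.0
```

Run:
```python
from h import *
from rig import vision
import cv2
k=[.479,.287,.228]
go(place(k,(-.001,0,.188)),tool(k[2]))
a=vision.camera("scene")["img"][:,:,::-1][150:310,320:440]
cv2.imwrite("pics/s9.png",cv2.resize(a,None,fx=3.7,fy=3.7,interpolation=cv2.INTER_CUBIC))
```

```text
rot(tool) [ 0.0015  0.0032 -0.    ] shift after rot, mm [ 0.6 -0.9  6.4] now [0.4784 0.2878 0.1944]
```

View pics/s9.png

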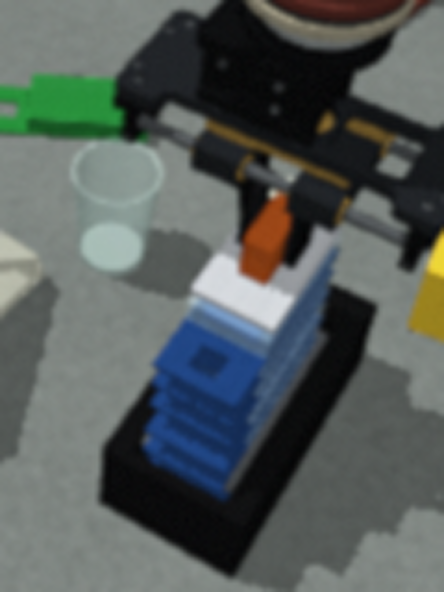

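The cover hangs just above the pile, square and centred over the top block; its hang-side edge is at about (245,305).

Call:
{"name": "arm_command", "arguments": {
  "rows": "0 0 -0.5 1.5 0.001 0.003 0;0 0 0 1.5 0 0 0;0 0 0 0 0 0 0;0 0 0 0 0 0 0"
}}

```text
t: 39.15
position: [0.4785, 0.2872, 0.1911]
eef_rot: [0.357, -3.121, -0.001]
contact_force: [0.1, 0.4, -2.3]
opening: 0.225
grip_force: 30.0
```

Call:
{"name": "arm_command", "arguments": {
  "rows": "0 0 0 1.2 0 0 0;0 0 0 0 0 0 0;0 0 0 0 0 0 0"
}}

```text
t: 39.4
position: [0.4785, 0.2873, 0.19]
eef_rot: [0.357, -3.121, -0.001]
contact_force: [0.6, -0.3, -2.9]
opening: 0.231
grip_force: 30.0
```

Call:
{"name": "arm_command", "arguments": {
  "rows": "0 0 0 1 0 0 0;0 0 0 0 0 0 0;0 0 0 0 0 0 0"
}}

```text
t: 39.65
position: [0.4785, 0.2873, 0.1891]
eef_rot: [-0.357, 3.121, 0.001]
contact_force: [-0.1, 0.6, -2.5]
opening: 0.227
grip_force: 30.0
```

Call:
{"name": "arm_command", "arguments": {
  "rows": "0 0 0 1 0 0 0;0 0 0 0 0 0 0;0 0 0 0 0 0 0"
}}

```text
t: 39.9
position: [0.4786, 0.2873, 0.1889]
eef_rot: [-0.357, 3.121, 0.001]
contact_force: [-3.4, -2.1, 4.8]
opening: 0.224
grip_force: 30.0
```

Call:
{"name": "arm_command", "arguments": {
  "rows": "0 0 0 -0.5 0 0 0;0.5 0 0 0 0 0 0;0.5 0 0 0 0 0 0;0.5 0 0 0 0 0 0;0.5 0 0 0 0 0 0;0.5 0 0 0 0 0 0;0.5 0 0 -10 0 0 0;0.5 0 0 -25 0 0 0;0.5 0 0 -25 0 0 0;0.5 0 0 -25 0 0 0"
}}

```text
t: 40.73
position: [0.4784, 0.2872, 0.2753]
eef_rot: [-0.357, 3.121, 0.001]
contact_force: [0.9, 0.1, 0.4]
opening: 0.499
grip_force: 0.0
```

Call:
{"name": "arm_command", "arguments": {
  "rows": "0.5 0 0 -25 0 0 0;0.5 0 -20 0 0 0 0;0.5 0 -30 0 0 0 0;0.5 0 -30 0 0 0 0;0.5 0 -30 0 0 0 0;0.5 0 -30 0 0 0 0;0.5 0 -30 0 0 0 0;0.5 0 0 0 0 0 0;0.5 0 0 0 0 0 0;0.5 0 0 0 0 0 0"
}}

```text
t: 41.57
position: [0.5169, 0.1224, 0.2991]
eef_rot: [-0.358, 3.121, 0.002]
contact_force: [-0.3, 0.1, 0.4]
opening: 0.501
grip_force: 0.0
```

Run:
```python
from rig import vision
import cv2
a=vision.camera("scene")["img"][:,:,::-1][110:310,145:440]
cv2.imwrite("pics/s10.png",cv2.resize(a,None,fx=2.7,fy=2.7,interpolation=cv2.INTER_CUBIC))
```

```text
(no output)
```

View pics/s10.png

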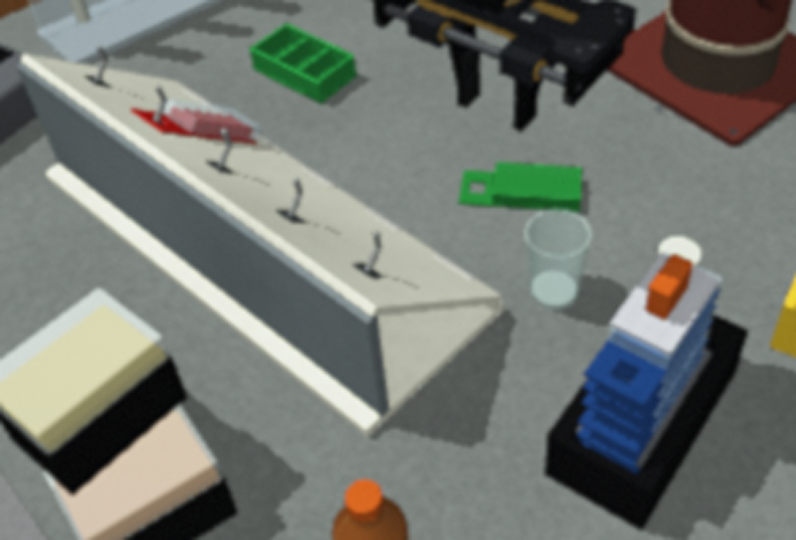

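The cover lies squarely on the three packs at about (670,305). The red pack is still on its peg at (205,120), everything else is in place, and the arm is clear.

```bash
python3 -c "
from rig import order; print(order.job_done())"
```

```text
the job is handed in; nothing more can be done
None
```

The job is handed in: all three blue packs are on the pile with the cover plate squarely on top, and the red pack is still on its peg (41.6 s on the robot clock).

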